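# Hang the wide filling knife on the display peg

### The job

Take the wide-bladed filling knife out of its wooden rest and hang it by the eye in its handle on the peg of the display stand, blade down. Push it back along the peg until its handle is right against the stand's back plate, and let go. Leave the narrow-bladed knife standing in its own rest.

Things in the scene. Friction and masses are not known exactly. Their poses are not given: they have to be found in the camera images.
- wide_knife_eye (a point): Centre of the eye of the wide filling knife, the one to hang: a round 26 mm hole through a square black eye plate 46 mm wide, 46 mm high, 12 mm thick at the knife's top end (the top is 23 mm above this point). Axes: x along the hole, square to the flat faces; y across the width; z from blade to eye. Gripping the plate from above across its 46 mm width leaves the hole free.
- wide_knife: The wide knife: rigid, 176 mm long, about 0.2 kg. Origin: middle of the blade's edge, 153 mm below the eye's centre; axes as the eye's. Steel blade 70 mm wide, 4 mm thick; black handle 30 mm wide, 12 mm thick; both faces alike. It stands upright on its blade, eye up, with a little play, so it may lean a few degrees.
- rest_wide: The fixed wooden rest of the wide knife, 60 x 106 mm, 48 mm high, with a slot in its top; origin under its centre, y along the slot. The blade stands 40 mm deep in it: lift straight up by 45 mm or more. The eye's centre is then about 161 mm above the counter.
- narrow_knife_eye (a point): Centre of the eye of the narrow filling knife, which stays where it is: the same handle and eye, but a blade only 26 mm wide, in a shorter wooden rest (62 mm long). Axes as for the wide knife.
- peg_root (a point): Where the axis of the stand's peg meets the front face of the upright grey back plate, 205 mm above the counter. Axes: x from the peg's tip to the plate, y left along the plate, z up. The plate is 90 mm wide, its top edge 218 mm above the counter; the fixed foot is 130 x 150 mm. A knife hung fully back has its eye's centre about 9 mm below and 6 mm in front of this point.
- peg_tip (a point): The free end of the stand's only peg, 100 mm in front of peg_root on its axis; same axes. The peg is level, steel, 8 mm in diameter, and ends in a 12 mm ball.
Things that resemble listed ones, but are neither listed nor needed, are in the scene too. Of the things that look like the part that bears peg_root, take the one that is farthest to the robot's left at the start.

How it is judged:
At the end, for the whole second after the job is handed in: The wide knife hangs still on the peg through its eye, blade down (upright and flat to the plate within about 11 degrees), its handle within 4 mm of the back plate at the peg; the narrow knife's eye is within 25 mm of where it started (x of wide_knife_eye in the frame of peg_root between -0.01 and 0 m and y of wide_knife_eye in the frame of peg_root between -0.01 and 0.01 m and z of wide_knife_eye in the frame of peg_root between -0.013 and -0.003 m and angle between wide_knife_eye's own z axis and vertical below 0.2 rad and angle between the x axis of wide_knife_eye and the x axis of peg_root, either way round below 0.2 rad and linear speed of wide_knife below 0.03 m/s and distance of narrow_knife_eye from where it was at the start of the episode below 0.025 m); the robot touches nothing.
It also fails if it takes over 48 s, if anything falls off the work surface, if the arm or the gripper's body presses on something with over 40 N, if the wrist force passes 120 N, or if a joint passes its speed limit or range.

### The arm

A 6-joint arm with a two-finger parallel gripper is mounted at the origin on a cart in front of the work surface, level with it; the furniture and walls round the work are solid. World frame = base frame: x ahead of the robot, y to its left, z up, the work surface at z = 0. Lengths are in m, angles in rad, forces in N, time in s.
With the tool pointing down it reaches from about 0.375 to 0.9 m from the base axis. Payload 3.1 kg.
Tool frame: the origin (TCP) lies where the fingers leave the gripper's body, on its centre line; the fingertips stand 70 mm ahead of it and the grasp point (between the pads) lies 51 mm ahead of it; z points along the fingers, y is the line along which they close (so a half turn about z gives the same grasp; the last joint's range is limited). The gripper opens to 87 mm and grips with 3 to 60 N. Pads are 19 mm wide; open, the fingers measure 117 mm over their backs; the gripper's body (75 mm by 190 mm) begins 51 mm behind the grasp point.
Start: joints at [0.942, 0.527, 1.433, -0, 1.181, -0.178], TCP at [0.272, 0.563, 0.292] pointing down, gripper open.
Joint ranges: [-3.08, 3.08], [-0.75, 2.2], [0.22, 2.44], [-1.43, 4.57], [0, 2.65], [-2.85, 2.85]. Speed limits (rad/s): [2.79, 2.79, 3.14, 3.14, 3.14, 3.14].

### API

Orientations are given as a unit quaternion [x, y, z, w].
In Python, from rig import robot gives the robot as it stands.
- The arm moves only by the tool send_rows, never from a script. Its argument "deltas" is text: rows parted by semicolons, each of 7 numbers parted by spaces: the shift along the tool's x, y, z in mm, then the turn, a rotation vector about the tool's x, y, z in degrees, then the opening, from 0 (shut) to 1 (fully open). A call has 1 to 10 rows; each row shifts and turns the commanded pose from where the row before left it, along the tool's axes as they then stand; what a row does not reach is not made up. A row lasts 1/8 s, in which the tool goes at most 62.5 mm and 10.7 degrees, less where a joint would pass 70% of its speed; a pose out of reach is approached as far as the arm can. A call is refused whole if a number of a shift passes 62.5 or a number of a turn 10.7, either way. A call with a gripper value outside its range is refused whole. The fingers move at their own pace and stop on an object; "newtons" is the grip in N (left out, the last holds). Time passes only in rows, so rows that do not move let the fingers close. It gives the time, the measured TCP pose, the force, the opening and the grip force at its end, in the units of the state.
- robot.get_obs(): the state, without advancing time (a new reading comes with each control period).
- robot.camera(name): name is "side" or "top" or "wrist"; returns a dict with "image" (480x640x3 uint8, red, green, blue), "depth" (480x640 float32, m along the optical axis (not along the pixel's ray), 0 where there is no reading), "fovy" (degrees; the focal length in pixels is half the picture's height over the tangent of half this angle, whatever the lens; pixels are square), "cx", "cy" (the principal point, pixels), "rvec" (rotation vector, rad) and "tvec" (3), from world to camera coordinates, as OpenCV has them. Camera axes: x right, y down, z forward; pixel columns grow to the right and rows downward; lengths in m; the calibration is good to about 2 mm. A picture is of the moment at which its call begins.
- robot.hand_in(): hands the job in; it is judged then, once.
Trained networks look in the newest picture that a camera, given by its name, has taken for a name from the list of things; names that differ only in an ending like _2 or _b are one class to them, and where a whole thing is asked for, a point or a joint stands for the part that bears it (a point fixed in the world has none). Each returns a list of dicts, best first, with "p" (0 to 1); they miss things now and then, are a little off and sometimes report something else, mostly with a low value. They report only what shows in the picture. A call takes as long as a camera call. They do not tell look-alikes from the thing itself.
- robot.find_in(camera, thing): "box" ([left, top, right, bottom] in pixels, round what is visible of it).
- robot.cut_out(camera, thing): "region" (480x640 bool, what is visible of it) and "box" ([left, top, right, bottom] in pixels, round what is visible of it).
The state is a dict: "time": time; "q": joint angles; "joint_velocities": joint speeds; "joint_torque": joint torques, N m; "position": TCP position; "tool_rot": TCP orientation; "ft_force": force on the tool from outside, world axes, zero at the start; "moment": the same for the moment, N m; "grip_width": finger opening in m; "grip_force": force on a finger pad.
Only numpy, scipy, OpenCV 4.12 (cv2) and the standard library are available. Lean on these libraries where they do the work, as an engineer would, in place of code of your own. Each camera call takes 0.05 s, during which the arm holds its last target. There are 200 camera calls.

## Working session

There is one attempt and no reset: what is moved stays moved. The work goes in short steps, Python scripts to look and compute and a tool call to move; the robot and the scene stay as the last step left them, time stands still between calls to the robot, and variables do not carry over. Pictures are saved under pics/ and viewed, at most 10 in all, crops included, and the job is handed in when it is done.

Besides the shell and the picture viewer there is one more tool, called after "Call:" by a JSON object that holds its "name" and its "arguments". send_rows: Moves the arm, as the interface text tells. Its arguments: {"type":"object","properties":{"deltas":{"type":"string"},"newtons":{"type":"number"}},"required":["deltas"]}

```bash
mkdir -p pics; cat > h.py <<'E'
import numpy as np, cv2
from scipy.spatial.transform import Rotation as R
from rig import robot
def cam(n):
    c=robot.camera(n); c['f']=240/np.tan(np.radians(c['fovy'])/2); c['Rm']=R.from_rotvec(np.ravel(c['rvec'])).as_matrix(); c['t']=np.ravel(c['tvec']); return c
def cloud(c):
    v,u=np.mgrid[:480,:640]; d=c['depth']
    P=np.stack([(u-c['cx'])/c['f']*d,(v-c['cy'])/c['f']*d,d],-1)
    W=(P-c['t'])@c['Rm']; W[d==0]=np.nan; return W
def save(c,name,boxes=()):
    im=c['image'][:,:,::-1].copy()
    for i,(b,l) in enumerate(boxes):
        b=[int(x) for x in b]; cv2.rectangle(im,tuple(b[:2]),tuple(b[2:]),(0,0,255),1); cv2.putText(im,l,(b[0],b[1]-3),0,.4,(0,0,255),1)
    cv2.imwrite('pics/'+name,im)
E
python3 - <<'E'
from h import *
np.set_printoptions(precision=3,suppress=True)
o=robot.get_obs(); print(o['time'],o['position'],o['tool_rot'])
for n in ['top','side']:
    c=cam(n); W=cloud(c); B=[]
    print(n,'campos',-c['Rm'].T@c['t'],c['f'])
    for t in ['wide_knife_eye','wide_knife','narrow_knife_eye','rest_wide','peg_root','peg_tip']:
        for r in robot.cut_out(n,t)[:4]:
            m=r['region']; w=W[m]; B.append((r['box'],t[:8]+'%.2f'%r['p']))
            print(t,round(r['p'],2),[int(x) for x in r['box']],np.nanmedian(w,0),np.nanmin(w,0),np.nanmax(w,0))
    save(c,n+'1.png',B); cv2.imwrite('pics/%s0.png'%n,c['image'][:,:,::-1])
E
```

```text
0.0 [0.272 0.562 0.291] [ 0.223  0.975 -0.001 -0.   ]
top campos [-0.392 -0.151  1.246] 521.2337566171251
wide_knife_eye 0.72 [184, 214, 210, 245] [0.464 0.302 0.125] [ 0.456  0.273 -0.009] [0.605 0.381 0.189]
wide_knife 0.63 [186, 209, 214, 244] [0.465 0.302 0.122] [ 0.456  0.269 -0.009] [0.605 0.381 0.189]
narrow_knife_eye 0.87 [393, 233, 411, 268] [ 0.48  -0.261  0.14 ] [ 0.472 -0.307 -0.006] [ 0.625 -0.238  0.188]
rest_wide 0.63 [180, 235, 222, 263] [0.444 0.291 0.044] [ 0.432  0.248 -0.003] [0.539 0.357 0.057]
peg_root 0.82 [400, 298, 470, 373] [ 0.268 -0.365  0.013] [ 0.171 -0.471 -0.003] [ 0.416 -0.29   0.222]
peg_root 0.63 [299, 172, 351, 243] [ 0.639 -0.04   0.038] [ 0.537 -0.113 -0.004] [0.816 0.038 0.223]
peg_tip 0.75 [300, 172, 351, 239] [ 0.639 -0.041  0.038] [ 0.537 -0.114 -0.004] [0.836 0.039 0.223]
peg_tip 0.57 [400, 294, 469, 373] [ 0.268 -0.365  0.013] [ 0.171 -0.452 -0.005] [ 0.423 -0.29   0.222]
peg_tip 0.5 [393, 232, 413, 268] [ 0.48  -0.262  0.14 ] [ 0.472 -0.307 -0.006] [ 0.625 -0.238  0.188]
side campos [1.665 0.655 0.885] 617.1478061178079
wide_knife_eye 0.68 [424, 248, 453, 303] [0.47  0.306 0.111] [-1.407 -0.267 -0.962] [0.483 0.339 0.188]
wide_knife 0.28 [238, 215, 313, 330] [ 0.646 -0.031  0.06 ] [ 0.213 -0.306 -0.007] [0.708 0.039 0.22 ]
narrow_knife_eye 0.74 [232, 192, 248, 240] [ 0.486 -0.258  0.134] [ 0.173 -0.511 -0.   ] [ 0.501 -0.231  0.187]
rest_wide 0.65 [408, 289, 462, 328] [0.494 0.312 0.036] [ 0.402  0.229 -0.004] [0.506 0.361 0.053]
peg_root 0.77 [238, 213, 312, 333] [ 0.646 -0.031  0.061] [ 0.296 -0.261 -0.003] [0.708 0.039 0.22 ]
peg_root 0.76 [225, 147, 286, 226] [ 0.277 -0.352  0.086] [-0.063 -0.669 -0.004] [ 0.637 -0.083  0.22 ]
peg_tip 0.84 [236, 213, 317, 331] [ 0.646 -0.032  0.061] [ 0.274 -0.274 -0.006] [0.708 0.039 0.22 ]
peg_tip 0.68 [219, 144, 285, 231] [ 0.277 -0.352  0.086] [-0.27  -0.673 -0.004] [ 0.637 -0.083  0.22 ]
```

View pics/top0.png

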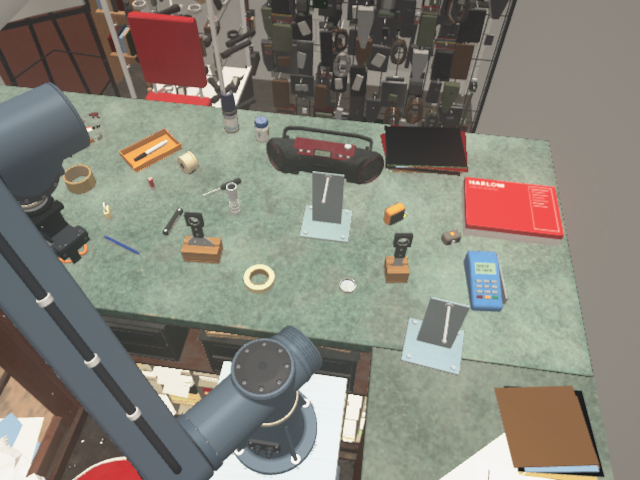

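View pics/side0.png

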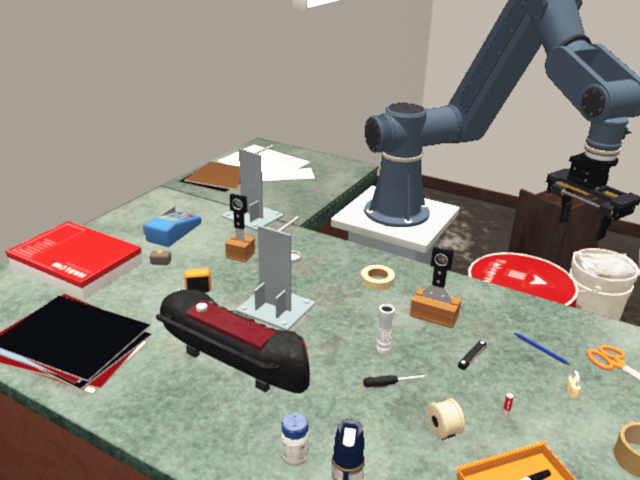

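The top picture shows the wide knife at (194,225) in its rest at (201,250), the narrow one at (402,245), and stands at (326,205) and (435,335). The left stand is the one at about (0.64,-0.04), so I'll fit the geometry of that.

```bash
cat > fit.py <<'E'
from h import *
np.set_printoptions(precision=4,suppress=True)
def plane(P,tol=.003,horiz=True):
    rng=np.random.default_rng(0);best=None
    for _ in range(400):
        a,b,c=P[rng.choice(len(P),3,False)]; n=np.cross(b-a,c-a)
        if np.linalg.norm(n)<1e-7: continue
        n/=np.linalg.norm(n)
        if horiz and abs(n[2])>.25: continue
        m=abs((P-a)@n)<tol
        if best is None or m.sum()>best.sum(): best=m
    Q=P[best]; c=Q.mean(0); n=np.linalg.svd(Q-c)[2][2]; return c,n*np.sign(n[0]),Q
def sel(W,lo,hi): 
    return W[np.all((W>lo)&(W<hi),-1)]
E
python3 - <<'E'
from fit import *
c=cam('top'); W=cloud(c)
P=sel(W,[.5,-.13,.05],[.8,.06,.24])
ctr,n,Q=plane(P); n_h=n*[1,1,0]; n_h/=np.linalg.norm(n_h); y=np.cross([0,0,1],n_h)
print('plate',ctr,n,len(Q),'yaw',np.degrees(np.arctan2(n[1],n[0])))
s=Q@y; print('y ext',np.percentile(s,[1,99]),np.ptp(np.percentile(s,[1,99])),'ztop',np.percentile(Q[:,2],99.5))
d=(P-ctr)@n_h; K=P[(d<-.015)&(d>-.115)&(P[:,2]>.15)]
print('peg',len(K))
if len(K)>5:
    dk=(K-ctr)@n_h
    for lo in np.arange(-.115,-.015,.02):
        m=(dk>=lo)&(dk<lo+.02)
        if m.sum(): print(round(lo,3),m.sum(),K[m].mean(0),'lat',(K[m]@y).mean()-np.mean(np.percentile(s,[1,99])),'zmax',K[m][:,2].max())
    print('dmin',dk.min())
for nm,lo,hi in [('wide',[.43,.25,.07],[.5,.35,.21]),('rest',[.40,.22,.03],[.56,.38,.056])]:
    P=sel(W,lo,hi); print(nm,len(P),P.mean(0),P.min(0),P.max(0))
    if nm=='wide':
        ctr,n,Q=plane(P); print(ctr,n,len(Q),'yaw',np.degrees(np.arctan2(n[1],n[0])),'lean',np.degrees(np.arcsin(n[2])))
    else: print(cv2.minAreaRect((P[:,:2]*1000).astype(np.float32)))
print(sel(W,[.3,.2,.06],[.9,.36,.3]).shape)
c=cam('side');W=cloud(c)
K=sel(W,[.52,-.12,.195],[.72,.06,.216]);print('side peg pts',len(K));
P=sel(W,[.43,.25,.07],[.52,.35,.21]);ctr,n,Q=plane(P); print(ctr,n,len(Q),len(P),'yaw',np.degrees(np.arctan2(n[1],n[0])),P.min(0),P.max(0))
E
```

```text
plate [ 0.6404 -0.0403  0.1391] [ 0.9995 -0.0315  0.0045] 860 yaw -1.8068437240382527
y ext [-0.0628  0.0253] 0.08803828227800896 ztop 0.22049000315073009
peg 73
-0.115 10 [ 0.5427 -0.0387  0.2065] lat -0.002840149833894391 zmax 0.21198672883468608
-0.095 17 [ 0.5551 -0.0385  0.2089] lat -0.002175768644264997 zmax 0.21149723741114415
-0.075 15 [ 0.5762 -0.0388  0.2079] lat -0.001881162420721949 zmax 0.21154967431845959
-0.055 15 [ 0.5967 -0.0391  0.2077] lat -0.0015331818272917123 zmax 0.2122229482504665
-0.035 16 [ 0.6159 -0.0389  0.2081] lat -0.0006628983420060228 zmax 0.21455658962956234
dmin -0.10204132220196908
wide 424 [0.4644 0.3022 0.1377] [0.4554 0.2749 0.0701] [0.4773 0.3326 0.1901]
[0.4634 0.3032 0.134 ] [0.9955 0.0909 0.0263] 280 yaw 5.219420529624038 lean 1.504993856852948
rest 615 [0.4576 0.299  0.0461] [0.4312 0.2488 0.0301] [0.5019 0.3588 0.0558]
((466.019775390625, 304.10455322265625), (66.22062683105469, 110.25328826904297), 4.482019424438477)
(649, 3)
side peg pts 366
[0.4719 0.306  0.1289] [ 0.998  0.058 -0.027] 451 716 yaw 3.324826838317094 [0.455  0.2763 0.07  ] [0.4797 0.3318 0.1854]
```

Call:
{"name": "send_rows", "arguments": {"deltas": "0 0 0 0 0 -10.1 1;0 0 0 0 0 -10.1 1;0 0 0 0 0 -10.1 1;-24 -39 0 0 0 0 1;-24 -39 0 0 0 0 1;-24 -39 0 0 0 0 1;-24 -39 0 0 0 0 1;-24 -39 0 0 0 0 1;-24 -39 0 0 0 0 1;-24 -39 0 0 0 0 1"}}

```text
time: 2.05
position: [0.4619, 0.3022, 0.2925]
tool_rot: [-0.039, 0.999, 0.0, 0.0]
ft_force: [0.1, 0.0, 0.2]
grip_width: 0.0872
grip_force: 0.0
```

```bash
cat >> h.py <<'E'
def go(p,yaw_y):
    "shift in tool axes (mm) after turn, and turn about tool z (deg), to put TCP at p with tool down and tool y at world yaw yaw_y"
    o=robot.get_obs(); M=R.from_quat(o['tool_rot']).as_matrix(); a=np.radians(yaw_y)
    y=np.array([np.cos(a),np.sin(a),0]); z=np.array([0,0,-1.]); T=np.stack([np.cross(y,z),y,z],1)
    print('t',o['time'],'tcp',np.round(o['position'],4),'turn',np.round(np.degrees(R.from_matrix(M.T@T).as_rotvec()),2),'shift',np.round(1e3*T.T@(np.array(p)-o['position']),1),'w',o['grip_width'],'gf',o['grip_force'],'F',np.round(o['ft_force'],1))
E
python3 - <<'E'
from fit import *
go([.462,.304,.216],94.4)
c=cam('wrist');W=cloud(c); save(c,'w1.png')
print('campos',-c['Rm'].T@c['t'],c['f'])
P=sel(W,[.41,.22,.06],[.53,.39,.20]);print(len(P),P.min(0),P.max(0))
T=P[(P[:,2]>.175)];print('top',len(T),T.mean(0),T[:,2].max(),cv2.minAreaRect((T[:,:2]*1000).astype(np.float32)))
S=P[(P[:,2]>.06)&(P[:,2]<.18)]
ctr,n,Q=plane(S); print(ctr,n,len(Q),len(S))
E
```

```text
t 2.05 tcp [0.4619 0.3022 0.2925] turn [0.01 0.03 0.07] shift [-0.2  1.7 76.5] w 0.08717551363648918 gf 0.0 F [0.1 0.  0.2]
campos [0.3916 0.2967 0.3859] 373.52414801563623
4319 [0.4583 0.2689 0.06  ] [0.4739 0.3386 0.187 ]
top 2058 [0.4651 0.3034 0.1838] 0.1869867036650864 ((465.9211730957031, 303.6601257324219), (13.50000286102295, 46.02035140991211), 3.987732172012329)
[0.4616 0.3031 0.1321] [0.9965 0.074  0.0389] 2298 2515
```

View pics/w1.png

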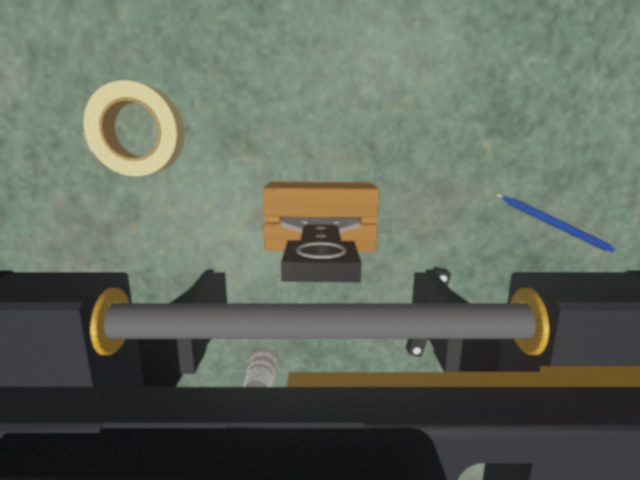

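The wrist view shows the eye plate centred at (321,262), the rest behind it, and open fingers either side. Its top measures 46 × 13 mm and it leans about 2° towards the robot. Next I go down and grip.

Call:
{"name": "send_rows", "arguments": {"deltas": "0 1.3 0 0 0 0 1;0 0 26 0 0 0 1;0 0 26 0 0 0 1;0 0 26 0 0 0 1;0 0 0 0 0 0 1;0 0 0 0 0 0 0.4;0 0 0 0 0 0 0.4;0 0 0 0 0 0 0.4;0 0 0 0 0 0 0.4", "newtons": 40}}

```text
time: 3.22
position: [0.4611, 0.3048, 0.2148]
tool_rot: [-0.039, 0.999, 0.0, 0.0]
ft_force: [-0.2, -0.1, -0.3]
grip_width: 0.0546
grip_force: 0.0
```

Call:
{"name": "send_rows", "arguments": {"deltas": "-1.2 -1 0 0 0 0 0.5;0 0 0 0 0 0 0;0 0 0 0 0 0 0;0 0 0 0 0 0 0;0 0 0 0 0 0 0;0 0 0 0 0 0 0;0 0 0 0 0 0 0", "newtons": 40}}

```text
time: 4.1
position: [0.4623, 0.3038, 0.2144]
tool_rot: [-0.039, 0.999, -0.0, 0.0]
ft_force: [0.1, -2.1, 2.6]
grip_width: 0.0456
grip_force: 40.0
```

Call:
{"name": "send_rows", "arguments": {"deltas": "0 0 -14 0 0 0 0;0 0 -20 0 0 0 0;0 0 -20 0 0 0 0;0 0 -6 0 0 0 0;0 0 0 0 0 0 0"}}

```text
time: 4.72
position: [0.462, 0.304, 0.2745]
tool_rot: [-0.039, 0.999, 0.0, 0.0]
ft_force: [0.1, -0.1, -1.8]
grip_width: 0.0457
grip_force: 40.0
```

```bash
python3 - <<'E'
from fit import *
go([.48,-.039,.270],88.2)
c=cam('wrist');W=cloud(c); save(c,'w2.png')
P=sel(W,[.42,.26,.10],[.50,.35,.25])
o=robot.get_obs()['position']
T=P[abs(P[:,1]-.304)<.022]
ctr,n,Q=plane(T); print('handle',ctr-o,n,len(Q),np.ptp(Q,0),'lean',np.degrees(np.arctan2(n[2],n[0])))
print('ztop-tcp',np.percentile(P[:,2],[90,95,98])-o[2])
E
```

```text
t 4.725 tcp [0.462  0.304  0.2745] turn [0.02 0.   6.27] shift [ -28.8 -342.3    4.5] w 0.045674783910835015 gf 39.98114114161581 F [ 0.1 -0.1 -1.8]
handle [ 0.0009  0.0001 -0.0607] [ 0.9941  0.0603 -0.0897] 4524 [0.0121 0.044  0.0939] lean -5.156991879280234
ztop-tcp [-0.0285 -0.0282 -0.0278]
```

View pics/w2.png

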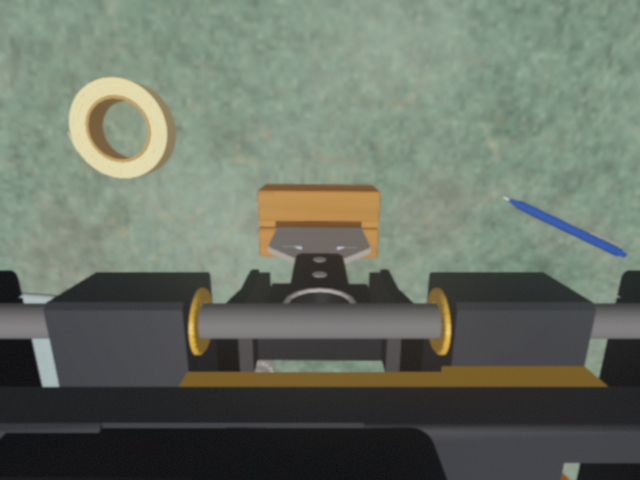

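Call:
{"name": "send_rows", "arguments": {"deltas": "0 0 0 0 0 5.5 0;-4 -30 0 0 0 0 0;-4 -45 0 0 0 0 0;-4 -45 0 0 0 0 0;-4 -45 0 0 0 0 0;-4 -45 0 0 0 0 0;-4 -45 0 0 0 0 0;-4 -45 0 0 0 0 0;-5 -42 0 0 0 0 0;0 0 10 0 -5.2 0 0"}}

```text
time: 6.02
position: [0.4913, -0.0419, 0.2641]
tool_rot: [0.011, 0.999, -0.001, 0.048]
ft_force: [-0.8, 1.0, -3.1]
grip_width: 0.0455
grip_force: 40.0
```

Call:
{"name": "send_rows", "arguments": {"deltas": "0 0 0 0 0 0 0;0 0 0 0 0 0 0"}}

```text
time: 6.28
position: [0.4889, -0.0383, 0.264]
tool_rot: [0.009, 0.999, -0.0, 0.044]
ft_force: [1.0, 0.4, -1.7]
grip_width: 0.0456
grip_force: 40.0
```

```bash
python3 - <<'E'
from fit import *
go([.489,-.0387,.255],89)
o=robot.get_obs()['position']
c=cam('wrist');W=cloud(c); save(c,'w3.png')
P=sel(W,[o[0]-.04,o[1]-.022,.15],[o[0]+.035,o[1]+.022,.245])
ctr,n,Q=plane(P); print('wr handle',ctr,n,len(Q),Q.min(0),Q.max(0))
K=sel(W,[.535,-.06,.195],[.63,-.02,.22]); print('wr peg',len(K),K.mean(0) if len(K) else 0)
c=cam('side');W=cloud(c); save(c,'s3.png')
im=cv2.imread('pics/s3.png')[150:330,180:400]; cv2.imwrite('pics/s3c.png',cv2.resize(im,None,fx=3.3,fy=3.3,interpolation=2))
P=sel(W,[o[0]-.03,o[1]-.03,.10],[o[0]+.035,o[1]+.03,.245])
print(len(P))
ctr,n,Q=plane(P); print('side handle',ctr,n,len(Q),Q.min(0),Q.max(0))
K=sel(W,[.535,-.06,.195],[.63,-.02,.216])
d=K[:,0]
for lo in np.arange(.535,.63,.02):
    m=(d>=lo)&(d<lo+.02)
    if m.any(): print('peg',K[m].mean(0),m.sum())
E
```

```text
t 6.275 tcp [ 0.4889 -0.0383  0.264 ] turn [ 0.02  5.1  -0.  ] shift [-0.1 -0.4  9. ] w 0.045642588779813656 gf 39.98151546344161 F [ 1.   0.4 -1.7]
wr handle [ 0.4952 -0.0379  0.2068] [ 0.9996  0.0159 -0.022 ] 4272 [ 0.4919 -0.0602  0.1515] [ 0.4997 -0.0163  0.2372]
wr peg 0 0
849
side handle [ 0.5061 -0.0373  0.1728] [ 0.9982 -0.0226  0.055 ] 543 [ 0.4997 -0.0682  0.1003] [ 0.5123 -0.009   0.2445]
peg [ 0.5479 -0.0353  0.2069] 18
peg [ 0.5648 -0.0362  0.2062] 18
peg [ 0.5856 -0.0354  0.2066] 20
peg [ 0.6057 -0.0359  0.2064] 21
peg [ 0.6209 -0.0356  0.2073] 8
```

View pics/s3c.png

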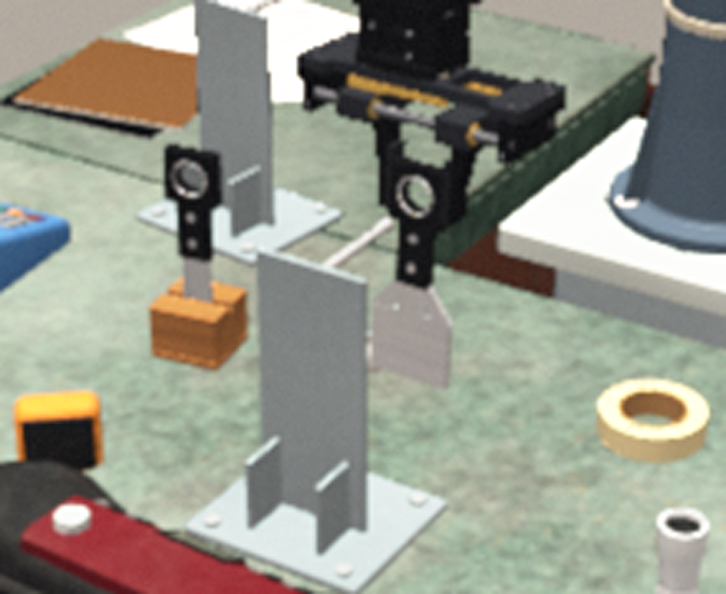

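The side crop shows the knife upright with its eye at (413,193), facing the peg tip at about (388,225). It is clear of everything. I'll lower it 9 mm and thread it on.

Call:
{"name": "send_rows", "arguments": {"deltas": "0.8 0.6 9 0 0 0 0;0 0 0 0 0 0 0;-14.9 0.1 1.3 0 0 0 0;-14.9 0.1 1.3 0 0 0 0;-14.9 0.2 1.4 0 0 0 0;-14.9 0.1 1.3 0 0 0 0;-14.9 0.2 1.3 0 0 0 0;0 0 0 0 0 0 0"}}

```text
time: 7.38
position: [0.5653, -0.0389, 0.2554]
tool_rot: [0.009, 0.999, -0.001, 0.046]
ft_force: [-0.2, -0.7, -1.8]
grip_width: 0.0454
grip_force: 40.0
```

```bash
python3 - <<'E'
from fit import *
go([.62,-.0378,.255],89)
o=robot.get_obs()['position']
c=cam('wrist');W=cloud(c); save(c,'w4.png')
P=sel(W,[o[0]-.04,o[1]-.022,.15],[o[0]+.035,o[1]+.022,.245])
ctr,n,Q=plane(P); print('wr handle',ctr,n,len(Q),Q.min(0),Q.max(0))
c=cam('side'); save(c,'s4.png')
im=cv2.imread('pics/s4.png')[170:340,200:360]; b=cv2.resize(im,None,fx=2.5,fy=2.5,interpolation=2)
a=cv2.resize(cv2.imread('pics/w4.png')[180:420,180:460],(400,425)); cv2.imwrite('pics/m4.png',np.hstack([a,b]))
E
```

```text
t 7.375 tcp [ 0.5653 -0.0389  0.2554] turn [-0.02  5.27 -0.01] shift [-54.6   2.    0.4] w 0.04540330940416625 gf 39.98141916934401 F [-0.2 -0.7 -1.8]
wr handle [ 0.5717 -0.0388  0.2066] [ 0.9978 -0.0303 -0.0582] 3456 [ 0.5678 -0.0609  0.1619] [ 0.5768 -0.0169  0.2286]
```

View pics/m4.png

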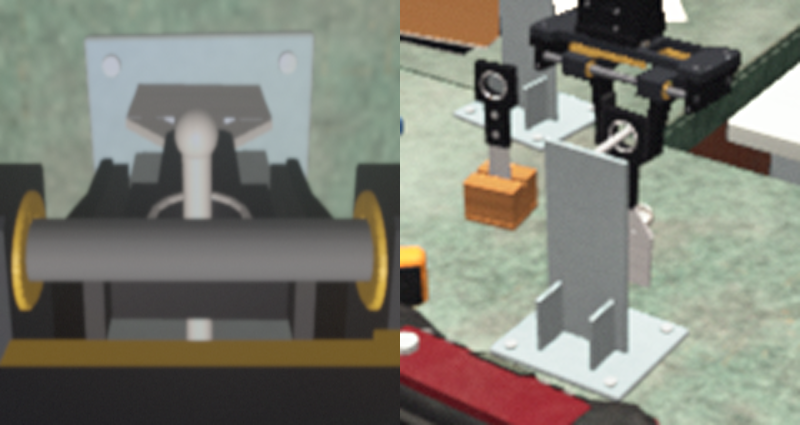

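The peg's ball and shaft show through the hole and centred (wrist half, at 198,130), so the eye is threaded. I'll carry on back along the peg.

Call:
{"name": "send_rows", "arguments": {"deltas": "-14.9 0.4 1.3 0 0 0 0;-14.9 0.4 1.3 0 0 0 0;-12 0.3 1.1 0 0 0 0;-6 0.1 0.5 0 0 0 0;0 0 0 0 0 0 0"}}

```text
time: 8.1
position: [0.6122, -0.0383, 0.2553]
tool_rot: [0.009, 0.999, -0.0, 0.045]
ft_force: [-0.5, 0.3, -0.8]
grip_width: 0.0456
grip_force: 40.0
```

Call:
{"name": "send_rows", "arguments": {"deltas": "-2 0 0.2 0 0 0 0;-2 0 0.2 0 0 0 0;0 0 0 0 0 0 0"}}

```text
time: 8.48
position: [0.615, -0.0383, 0.2553]
tool_rot: [0.009, 0.999, -0.0, 0.044]
ft_force: [-2.0, -0.2, -1.2]
grip_width: 0.0456
grip_force: 40.0
```

Call:
{"name": "send_rows", "arguments": {"deltas": "-1.5 0 0.1 0 0 0 0;0 0 0 0 0 0 0;-1.5 0 0.1 0 0 0 0;0 0 0 0 0 0 0"}}

```text
time: 8.98
position: [0.6188, -0.0385, 0.2554]
tool_rot: [0.009, 0.999, -0.0, 0.045]
ft_force: [-3.6, -0.2, -0.3]
grip_width: 0.0455
grip_force: 40.0
```

```bash
python3 - <<'E'
from fit import *
go([.62,-.0378,.255],89)
o=robot.get_obs()['position']
c=cam('wrist');W=cloud(c); save(c,'w5.png')
P=sel(W,[o[0]-.04,o[1]-.022,.15],[o[0]+.035,o[1]+.022,.245])
ctr,n,Q=plane(P); print('wr handle',ctr,n,len(Q),Q.min(0),Q.max(0))
S=sel(W,[.6,-.1,.20],[.68,.02,.225]); print('plate top pts',len(S)); 
for s in (-1,1):
    q=S[(s*(S[:,1]+.039)>.03)]; print(s,len(q),np.percentile(q[:,0],[2,50,98]) if len(q) else 0)
cv2.imwrite('pics/w5c.png',cv2.resize(cv2.imread('pics/w5.png')[180:420,180:460],None,fx=2.5,fy=2.5,interpolation=2))
E
```

```text
t 8.975 tcp [ 0.6188 -0.0385  0.2554] turn [ 0.01  5.16 -0.03] shift [-1.2  0.7  0.4] w 0.04553410664391858 gf 39.99089981429279 F [-3.6 -0.2 -0.3]
wr handle [ 0.6247 -0.0374  0.2026] [ 0.9983  0.0286 -0.0503] 3546 [ 0.6209 -0.0604  0.1504] [ 0.6301 -0.0165  0.2282]
plate top pts 3445
-1 108 [0.6097 0.6104 0.6121]
1 200 [0.6107 0.6118 0.6132]
```

View pics/w5c.png

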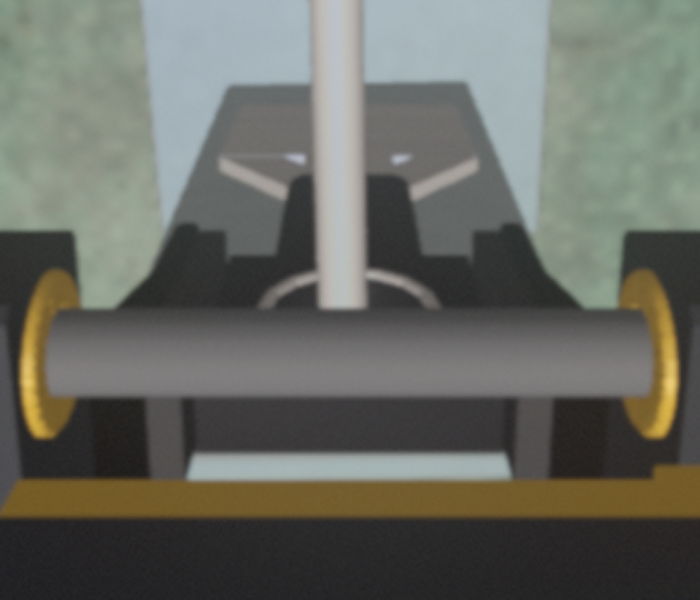

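The wrist crop shows the peg at (340,150) entering the eye, with the back plate close behind and just a few mm left. I'll push gently and watch the force.

Call:
{"name": "send_rows", "arguments": {"deltas": "-1.5 0.3 0.1 0 0 0 0;0 0 0 0 0 0 0;-1.5 0.2 0.1 0 0 0 0;0 0 0 0 0 0 0"}}

```text
time: 9.52
position: [0.6207, -0.0382, 0.2554]
tool_rot: [0.009, 0.999, -0.001, 0.044]
ft_force: [-7.3, -1.4, 1.1]
grip_width: 0.0455
grip_force: 40.0
```

Call:
{"name": "send_rows", "arguments": {"deltas": "-1.2 0 0.1 0 0 0 0;0 0 0 0 0 0 0"}}

```text
time: 9.78
position: [0.6217, -0.0382, 0.2554]
tool_rot: [0.009, 0.999, -0.001, 0.043]
ft_force: [-7.0, -1.0, 1.3]
grip_width: 0.0459
grip_force: 40.1
```

Call:
{"name": "send_rows", "arguments": {"deltas": "1 0 0 0 0 0 0;0.2 0 3 0 0 0 0;0.3 0 3 0 0 0 0;0 0 0 0 0 0 0"}}

```text
time: 10.28
position: [0.6213, -0.0378, 0.249]
tool_rot: [0.009, 0.999, -0.0, 0.044]
ft_force: [-4.7, 0.1, -0.6]
grip_width: 0.0458
grip_force: 40.0
```

Call:
{"name": "send_rows", "arguments": {"deltas": "0.1 0 1.5 0 0 0 0;0 0 0 0 0 0 0"}}

```text
time: 10.52
position: [0.6213, -0.0378, 0.2487]
tool_rot: [0.009, 0.999, -0.0, 0.044]
ft_force: [-7.8, 0.7, 4.9]
grip_width: 0.0455
grip_force: 40.0
```

Call:
{"name": "send_rows", "arguments": {"deltas": "0 0 -1 0 0 0 0.5;0 0 0 0 0 0 0.65;0 0 0 0 0 0 0.65;0 0 0 0 0 0 0.65;0 0 0 0 0 0 0.65"}}

```text
time: 11.15
position: [0.6218, -0.0393, 0.249]
tool_rot: [0.009, 0.999, -0.002, 0.045]
ft_force: [-7.1, -4.2, -0.6]
grip_width: 0.0564
grip_force: 3.1
```

```bash
cat > k.py <<'E'
from fit import *
def look(name):
    go([.62,-.0378,.255],89)
    c=cam('wrist');W=cloud(c); save(c,name+'w.png')
    P=sel(W,[.58,-.058,.13],[.645,-.018,.24])
    ctr,n,Q=plane(P); e=ctr+n*0; k=(.196-ctr[2])
    print('handle front',ctr,n,len(Q),Q.min(0),Q.max(0),'front x at z.196',ctr[0]-k*n[2]/n[0])
    # compare with back plate region seen beside knife
    S=np.concatenate([sel(W,[.6,-.08,.05],[.68,-.058,.21]),sel(W,[.6,-.018,.05],[.68,.004,.21])])
    if len(S)>50:
        a,m,q=plane(S); print('plate',a,m,len(q),len(S))
        print('handle dist in front of plate',(a-Q).dot(m).mean())
        h=P[(abs(P[:,1]+.038)<.013)&(P[:,2]>.15)&(P[:,2]<.175)]; print('handle z.15-.175',len(h),np.median((a-h)@m))
E
python3 - <<'E'
from k import *
look('r1')
c=cam('side'); save(c,'r1s.png')
im=cv2.imread('pics/r1s.png')[170:340,200:360]; b=cv2.resize(im,None,fx=2.5,fy=2.5,interpolation=2)
a=cv2.resize(cv2.imread('pics/r1w.png')[180:420,180:460],(400,425)); cv2.imwrite('pics/m6.png',np.hstack([a,b]))
E
```

```text
t 11.15 tcp [ 0.6218 -0.0393  0.249 ] turn [-0.15  5.16  0.02] shift [ 1.8  1.4 -6. ] w 0.056387160868594535 gf 3.1129405365209095 F [-7.1 -4.2 -0.6]
handle front [ 0.6252 -0.0382  0.1862] [ 0.9977 -0.0232 -0.0632] 3701 [ 0.6222 -0.058   0.13  ] [ 0.631  -0.018   0.2218] front x at z.196 0.6258101134618611
plate [ 0.6389 -0.0384  0.1291] [ 1.     -0.0021  0.0003] 3128 6617
handle dist in front of plate 0.013679603830337452
handle z.15-.175 616 0.015221397296900516
```

View pics/m6.png

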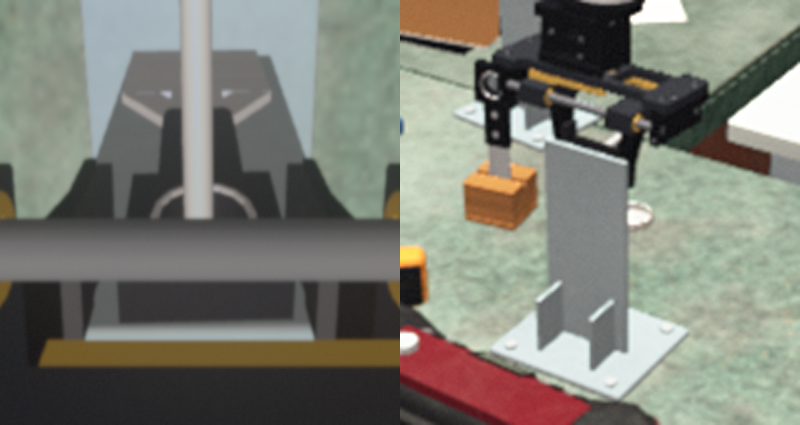

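Call:
{"name": "send_rows", "arguments": {"deltas": "1.5 1 0 0 0 0 0.8;0 0 0 0 0 0 0.85;0 0 0 0 0 0 0.85;0 0 0 0 0 0 0.85"}}

```text
time: 11.75
position: [0.6215, -0.037, 0.2493]
tool_rot: [0.009, 0.999, -0.0, 0.047]
ft_force: [-2.0, -1.1, -0.4]
grip_width: 0.0736
grip_force: 1.0
```

```bash
python3 -c "
from k import *
look('r2')"
```

```text
t 11.75 tcp [ 0.6215 -0.037   0.2493] turn [ 0.    5.33 -0.04] shift [ 1.4 -0.8 -5.7] w 0.0736328572410041 gf 0.9948273029294796 F [-2.  -1.1 -0.4]
handle front [ 0.6263 -0.0381  0.1909] [ 0.9951 -0.0607 -0.0776] 3653 [ 0.6224 -0.058   0.1301] [ 0.6333 -0.0181  0.222 ] front x at z.196 0.6266947624214604
plate [ 0.6389 -0.0355  0.1442] [ 1.     -0.0025  0.    ] 4584 7603
handle dist in front of plate 0.012581478832963103
handle z.15-.175 612 0.014641677976896094
```

Call:
{"name": "send_rows", "arguments": {"deltas": "4 0 0 0 0 0 0.9;0 0 0 0 0 0 0.9;0 0 -20 0 0 0 0.9;0 0 -30 0 0 0 0.9;0 0 -30 0 0 0 0.9;40 0 0 0 0 0 0.9;40 0 0 0 0 0 0.9;0 0 0 0 0 0 0.9"}}

```text
time: 12.8
position: [0.527, -0.0345, 0.3208]
tool_rot: [0.009, 0.999, 0.0, 0.044]
ft_force: [0.2, -0.7, 1.0]
grip_width: 0.0783
grip_force: 0.0
```

```bash
python3 - <<'E'
from k import *
look('r3')
c=cam('side'); W=cloud(c); save(c,'r3s.png')
cs=c; c=cam('top'); save(c,'r3t.png'); W=cloud(c)
P=sel(W,[.5,-.13,.05],[.66,.06,.24]); 
L=sel(W,[.58,-.085,.05],[.66,-.075,.24]); 
K=sel(W,[.6,-.05,.11],[.66,-.026,.19]); a,m,q=plane(K); print('top: knife',a,m,len(q),len(K))
S=P[(abs(P[:,1]+.039)>.025)&(P[:,2]>.14)&(P[:,0]>.62)]; a2,m2,q2=plane(S); print('top: plate beside',a2,m2,len(q2),'dist',((a2-q)@m2).mean())
b=cv2.resize(cv2.imread('pics/r3s.png')[170:340,200:360],(400,425),interpolation=2)
a=cv2.resize(cv2.imread('pics/r3w.png'),(400,300)); a=np.vstack([a,np.zeros((125,400,3),np.uint8)]); cv2.imwrite('pics/m7.png',np.hstack([a,b]))
E
```

```text
t 12.8 tcp [ 0.527  -0.0345  0.3208] turn [ 0.06  5.07 -0.06] shift [-93.   -1.6  65.8] w 0.07834991678056034 gf 0.0 F [ 0.2 -0.7  1. ]
handle front [ 0.6243 -0.0377  0.1808] [ 0.9997 -0.0144  0.0185] 1111 [ 0.622  -0.058   0.1569] [ 0.6285 -0.018   0.2003] front x at z.196 0.6240022472886201
plate [ 0.6359 -0.0393  0.1374] [ 0.994  -0.0027 -0.1093] 2142 2660
handle dist in front of plate 0.01634524897283648
handle z.15-.175 250 0.015023159959592998
top: knife [ 0.6264 -0.0405  0.1511] [0.9984 0.0132 0.0543] 86 111
top: plate beside [ 0.6402 -0.0162  0.1709] [1.     0.0026 0.0041] 101 dist 0.013956850180107594
```

View pics/m7.png

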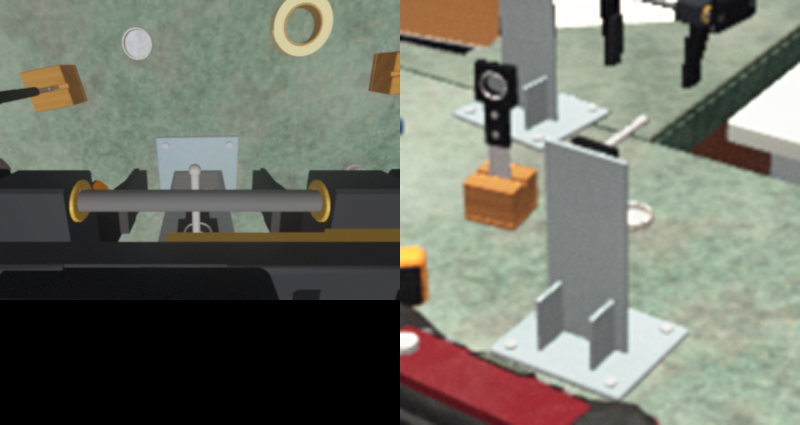

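The knife hangs on the peg (wrist half, about 197,235), with about 2 mm still showing behind the handle. I'll push the eye plate back with the fingers astride the peg.

Call:
{"name": "send_rows", "arguments": {"deltas": "0 -3 0 0 5.1 0 0.29;-33 0 0 0 0 0 0.29;-33 0 0 0 0 0 0.29;0 0 0 0 0 0 0.29;0 0 0 0 0 0 0.29;0 0 0 0 0 0 0.29"}}

```text
time: 13.7
position: [0.5951, -0.0394, 0.321]
tool_rot: [0.009, 1.0, 0.0, 0.001]
ft_force: [-0.5, -0.3, -0.8]
grip_width: 0.0288
grip_force: 0.0
```

Call:
{"name": "send_rows", "arguments": {"deltas": "0 1 20 0 0 0 0.29;0 0 24 0 0 0 0.29;0 0 22 0 0 0 0.29;0 0 0 0 0 0 0.29"}}

```text
time: 14.2
position: [0.5943, -0.0383, 0.2537]
tool_rot: [0.009, 1.0, 0.001, -0.001]
ft_force: [-0.6, 1.0, -0.7]
grip_width: 0.0256
grip_force: 0.0
```

Call:
{"name": "send_rows", "arguments": {"deltas": "-8 0 0 0 0 0 0.29;-6 0 0 0 0 0 0.29;-4 0 0 0 0 0 0.29;0 0 0 0 0 0 0.29"}}

```text
time: 14.7
position: [0.6144, -0.0389, 0.2555]
tool_rot: [0.009, 1.0, -0.0, 0.001]
ft_force: [-0.1, -0.3, 0.5]
grip_width: 0.0252
grip_force: 0.0
```

Call:
{"name": "send_rows", "arguments": {"deltas": "-1.5 0 0 0 0 0 0.29;-1.5 0 0 0 0 0 0.29;-1 0 0 0 0 0 0.29;0 0 0 0 0 0 0.29"}}

```text
time: 15.2
position: [0.6159, -0.0388, 0.255]
tool_rot: [0.009, 1.0, 0.0, -0.002]
ft_force: [-6.0, -0.0, 3.6]
grip_width: 0.025
grip_force: 2.9
```

Call:
{"name": "send_rows", "arguments": {"deltas": "-1 0 0 0 0 0 0.29;-1 0 0 0 0 0 0.29;0 0 0 0 0 0 0.29"}}

```text
time: 15.58
position: [0.6162, -0.0388, 0.2549]
tool_rot: [0.008, 1.0, 0.0, -0.004]
ft_force: [-9.7, -1.5, 5.4]
grip_width: 0.0253
grip_force: 4.9
```

Call:
{"name": "send_rows", "arguments": {"deltas": "3 0 0 0 0 0 0.29;6 0 0 0 0 0 0.29;10 0 0 0 0 0 0.29;0 0 -30 0 0 0 0.29;0 0 -50 0 0 0 0.29;40 0 -30 0 0 0 0.29;60 0 0 0 0 0 0.29;60 0 0 0 0 0 0.29;60 0 0 0 0 0 0.29;0 0 0 0 0 0 0.29"}}

```text
time: 16.82
position: [0.3753, -0.033, 0.3639]
tool_rot: [0.01, 1.0, 0.001, -0.001]
ft_force: [0.8, -0.1, 0.6]
grip_width: 0.0249
grip_force: 0.0
```

```bash
python3 - <<'E'
from k import *
go([.62,-.0378,.255],89)
c=cam('top'); W=cloud(c); save(c,'r4t.png')
K=sel(W,[.6,-.05,.11],[.66,-.026,.19]); a,m,q=plane(K); print('top: knife',a,m,len(q),len(K))
P=sel(W,[.6,-.13,.14],[.66,.06,.217]); S=P[abs(P[:,1]+.039)>.028]; a2,m2,q2=plane(S); print('plate',a2,m2,len(q2))
for lo,hi in [(.11,.15),(.15,.173),(.175,.215)]:
    h=sel(W,[.6,-.058,lo],[.66,-.02,hi]); d=(a2-h)@m2; d=d[(d>.004)&(d<.03)]; print(lo,len(d),np.median(d))
T=sel(W,[.61,-.07,.216],[.66,-.01,.24]); print('top edge',len(T))
for t in ['narrow_knife_eye','wide_knife_eye']:
    for r in robot.cut_out('top',t)[:2]: print(t,r['p'],np.nanmedian(W[r['region']],0))
cv2.imwrite('pics/r4c.png',cv2.resize(cv2.imread('pics/r4t.png')[140:300,230:440],None,fx=3.5,fy=3.5,interpolation=2))
E
```

```text
t 16.825 tcp [ 0.3753 -0.033   0.3639] turn [ 0.09 -0.13 -0.1 ] shift [-244.7   -0.5  108.9] w 0.02493192049768138 gf 0.0 F [ 0.8 -0.1  0.6]Traceback (most recent call last):
  File "<stdin>", line 4, in <module>
  File "fit.py", line 6, in plane
    a,b,c=P[rng.choice(len(P),3,False)]; n=np.cross(b-a,c-a)
            ~~~~~~~~~~^^^^^^^^^^^^^^^^
  File "numpy/random/_generator.pyx", line 864, in numpy.random._generator.Generator.choice
ValueError: a must be a positive integer unless no samples are taken
```

The arm is blocking the top view, so I'll move it aside.

Call:
{"name": "send_rows", "arguments": {"deltas": "0 45 -10 0 0 0 0.29;0 50 0 0 0 0 0.29;0 50 0 0 0 0 0.29;0 50 0 0 0 0 0.29;0 50 0 0 0 0 0.29;0 50 0 0 0 0 0.29;0 0 0 0 0 0 0.29"}}

```text
time: 17.75
position: [0.3874, 0.2639, 0.3748]
tool_rot: [0.006, 1.0, 0.001, 0.002]
ft_force: [0.5, -0.9, -0.7]
grip_width: 0.0255
grip_force: 0.0
```

```bash
python3 - <<'E'
from k import *
go([.62,-.0378,.255],89)
c=cam('top'); W=cloud(c); save(c,'r4t.png')
cv2.imwrite('pics/r4c.png',cv2.resize(cv2.imread('pics/r4t.png')[140:300,230:440],None,fx=3.5,fy=3.5,interpolation=2))
K=sel(W,[.6,-.05,.11],[.66,-.026,.19])
if len(K)>10:
    a,m,q=plane(K); print('top: knife',a,m,len(q),len(K))
P=sel(W,[.6,-.13,.14],[.66,.06,.217]); S=P[abs(P[:,1]+.039)>.028]; a2,m2,q2=plane(S); print('plate',a2,m2,len(q2))
for lo,hi in [(.11,.15),(.15,.173),(.175,.215)]:
    h=sel(W,[.6,-.058,lo],[.66,-.02,hi]); d=(a2-h)@m2; d=d[(d>.004)&(d<.03)]; print(lo,len(d),np.median(d))
for r in robot.cut_out('top','narrow_knife_eye')[:2]: print(r['p'],np.nanmedian(W[r['region']],0))
E
```

```text
t 17.75 tcp [0.3874 0.2639 0.3748] turn [0.11 0.25 0.29] shift [-237.8 -297.6  119.8] w 0.025459307911862447 gf 0.0 F [ 0.5 -0.9 -0.7]
top: knife [ 0.629  -0.0412  0.1499] [ 0.9988 -0.016   0.0472] 83 117
plate [ 0.6406 -0.0395  0.1795] [ 0.9999 -0.0107  0.0058] 184
0.11 69 0.010974167395337409
0.15 43 0.012048067752165386
0.175 109 0.012664077834622282
0.78 [ 0.4799 -0.2614  0.1415]
```

View pics/r4c.png

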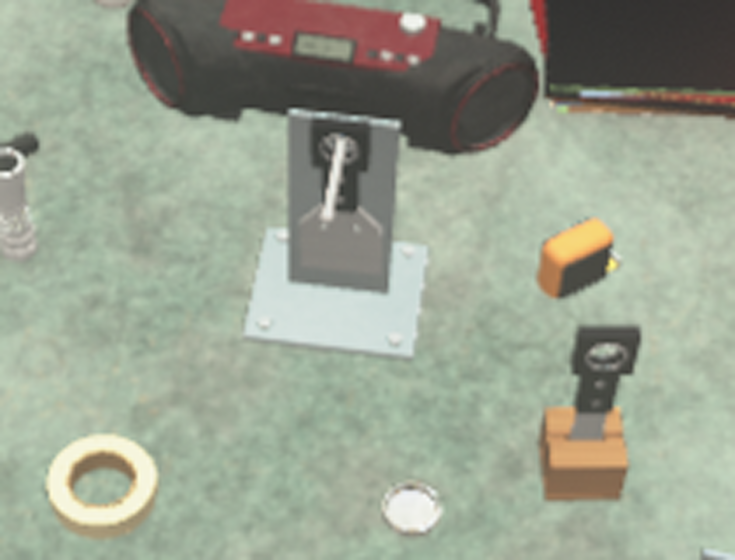

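The crop shows the wide knife flat against the plate, with its eye at (338,150) on the peg. Its handle front is 12.0 to 12.7 mm off the plate, which matches the handle's 12 mm thickness. The narrow knife stands where it was. Handing in.

```bash
python3 -c "
from rig import robot
print(robot.hand_in())"
```

```text
the job is handed in; nothing more can be done
None
```

The wide knife hangs blade down by its eye on the left stand's peg, its handle against the back plate to within about 1 mm as measured; the arm is clear, the narrow knife is where it was, and the job was handed in at about 18 s with no verdict returned.

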